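# Jog the pigment shaker for four seconds

## Task

Swing the shaker's clamp arm fully down over the pigment bottle, then hold the sunken jog key fully down for four seconds, until the bead in its sight tube is at the long mark and not much longer, and let go. Press the jog key gently (its box must not be pushed with more than 25 N), leave the bottle lying in its cradle and do not disturb the other things on the table.

Things in the scene. Friction and masses are not known exactly. Their poses are not given: they have to be found in the camera images.
- shaker: Pigment shaker fixed to the table: white box 200 mm (x) by 150 mm (y), deck 60 mm high, with the bottle cradle and clamp. Origin at the centre of its underside; z up, its front looks along its own -x (towards the robot), y to its left. The cradle's and clamp's centre line is y = 0
- jog_unit: The shaker's jog box, fixed to the table beside it, left or right: white box 200 mm (x) by 105 mm (y), deck 60 mm high, with the jog key and its guard. Origin at the centre of its underside; z up, its front looks along its own -x (towards the robot). Push no part of it with more than 25 N
- clamp_bar (a point): Middle of the black round cross bar (14 mm thick, 50 mm long, along the shaker's y) at the free end of the clamp arm, a flat steel arm 18 mm wide and 135 mm long from the hinge. The point turns with the arm. Shut, the arm lies level along the shaker's x, 98 mm above the table, over the bottle, and the bar lies 63 mm in front of the shaker's centre
- clamp_hinge (a point): Middle of the clamp's hinge axis, at the back of the cradle (72 mm behind the shaker's centre, 98 mm above the table); the axis runs along the shaker's y, and the bar moves on a 135 mm circle about it
- clamp (a joint): Clamp arm angle in rad: 0 = shut (level, hard stop), 1.57 = straight up, 1.75 = as far back as it goes. Stiff hinge, about 2 to 3 N at the bar; it stays where it is left
- guard_rim (a point): Middle of the open top of the black guard walls (126 mm above the table) round the front and sides of the jog key's nose, right above the middle of the key's black finger pad (38 by 44 mm). The well is 64 mm wide inside along the jog box's y, its front wall's inner face 43 mm in front of this point; the sides are open behind. The pad lies sunken 1 to 21 mm below this point, differently each time and not reported: feel for it
- bead (a joint): Travel in m of the steel bead in the oil-filled clear tube on the jog key (hinged 111 mm behind the pad). The nose goes down 15 mm at the pad (about 2 N to start, 6 N fully down, then a stop) and springs up again. While the key is fully down the bead creeps to the nose at about 10 mm/s, slower if partly down (not in the first half), faster if forced; let go, it creeps back. Marks each 10 mm; the long mark is at 0.040 (4 s); starts at 0
- bottle: Black pigment bottle lying in the cradle along the shaker's y, 33 mm thick, 98 mm long; origin at the centre of its base, its own z along its length. The cradle's rails are 16 mm high; stays where it is
- ink_tall: Bystander, leave alone: tall pigment bottle, 36 mm across, 115 mm high; origin at the centre of its underside
- ink_short: Bystander, leave alone: squat pigment bottle, 38 mm across, 75 mm high; origin at the centre of its underside
- ink_mid: Bystander, leave alone: amber pigment bottle, 33 mm across, 95 mm high; origin at the centre of its underside
- ink_cup: Bystander, leave alone: small white bowl, 56 mm across, 28 mm high; origin at the centre of its underside
- tattoo_pen: Bystander, leave alone: tattoo pen lying on a rubber rest, 140 mm long, 31 mm thick, origin on its underside
- drink_can: Bystander, leave alone: drink can, 66 mm across, 122 mm high; origin at the centre of its underside

How it is judged:
By the outcome, as a careful person would: the job done as asked, in the order asked, and still so for the second after the job is handed in, with the robot touching nothing.
It also fails if it takes over 48 s, if anything falls off the work surface, if the arm or the gripper's body presses on something with over 40 N, if the wrist force passes 120 N, or if a joint passes its speed limit or range.

## Robot

A 6-joint arm with a two-finger parallel gripper is mounted at the origin on the work surface. World frame = base frame: x ahead of the robot, y to its left, z up, the work surface at z = 0. Lengths are in m, angles in rad, forces in N, time in s.
With the tool pointing down it reaches from about 0.325 to 0.75 m from the base axis. Payload 7.6 kg.
Tool frame: the origin (TCP) lies at the centre of the arm's flange, where the gripper is bolted on; the fingertips stand 173 mm ahead of it and the grasp point (between the pads) lies 155 mm ahead of it (ctrl.tip_extent is the distance from the TCP to the fingertips, in m); z points along the fingers, y is the line along which they close (so a half turn about z gives the same grasp; the last joint's range is limited). The gripper opens to 85 mm and grips with 20 to 120 N. Pads are 22 mm wide; open, the fingers measure 114 mm over their backs; the gripper's body (76 mm by 85 mm) begins 54 mm behind the grasp point. The pads swing forward as they close: fully open they stand 13 mm farther back than shut.
Start: joints at [1.158, 0.052, 1.401, -0, 1.689, -0.07], TCP at [0.176, 0.494, 0.405] pointing down, gripper open.
Joint ranges: [-2.9, 2.9], [-0.91, 2.17], [0.12, 2.37], [-1.06, 4.2], [0.26, 2.73], [-2.93, 2.93]. Speed limits (rad/s): [2.57, 2.57, 3.01, 3.14, 3.14, 3.14].

## Interface

Orientations are given as a rotation vector (axis times angle).
In Python, from cell import get_obs, cams, ctrl gives the robot as it stands.
- The arm moves only by the tool servo_tool, never from a script. Its argument "moves" is a list of rows, each a list of 3 entries, a list of its own where there are three numbers: the finger opening in m, from 0 to 0.0854, then the shift along the tool's x, y, z in m, then the turn about the tool's z in rad. In form: [[gripper, [tx, ty, tz], yaw], ...]. A call has 1 to 8 rows; each row is the pose to reach, as a shift and turn from the pose commanded when the call began, along the tool's axes at that moment; what a row does not reach only later rows make up. A row lasts 1/8 s, in which the tool goes at most 62.5 mm and 10.7 degrees, less where a joint would pass 70% of its speed; a pose out of reach is approached as far as the arm can. A call with a gripper value outside its range is refused whole. The fingers move at their own pace and stop on an object; the grip force is fixed at half the most. Time passes only in rows, so rows that repeat a pose let the fingers close. It gives the time, the measured TCP pose, the force, the opening and the grip force at its end, in the units of the state.
- get_obs(): the state, without advancing time (a new reading comes with each control period).
- cams.grab_frame(name): name is "scene" or "top" or "wrist"; returns the picture (480x640x3 uint8, red, green, blue); there is no depth.
- cams.camera_model(name): a dict with "K" (3x3 intrinsics, pixels), "world_to_cam" (4x4, takes a point from world to camera coordinates); the wrist camera has in their place "mount" (4x4, takes a point from camera to tool coordinates, whose origin is the TCP and whose axes are the flange's). Camera axes: x right, y up, looking along -z (the intrinsics and any distortion apply to the point x, -y, -z); pixel columns grow to the right and rows downward; lengths in m; the calibration is good to about 2 mm. A picture is of the moment at which its call begins: read the wrist's pose just before it. camera_model takes no time and is no camera call.
- ctrl.sign_off(): hands the job in; it is judged then, once.
Trained networks look in the newest picture that a camera, given by its name, has taken for a name from the list of things; names that differ only in an ending like _2 or _b are one class to them, and where a whole thing is asked for, a point or a joint stands for the part that bears it (a point fixed in the world has none). Each returns a list of dicts, best first, with "p" (0 to 1); they miss things now and then, are a little off and sometimes report something else, mostly with a low value. They report only what shows in the picture. A call takes as long as a camera call.
- cams.recognise(camera, name): "bbox" ([left, top, width, height] in pixels, round what is visible of it).
The state is a dict: "t": time; "joints": joint angles; "joint_velocities": joint speeds; "effort": joint torques, N m; "tool_pos": TCP position; "orientation": TCP orientation; "ft_force": force on the tool from outside, world axes, zero at the start; "torque": the same for the moment, N m; "grip_width": finger opening in m; "gripper_force": force on a finger pad.
Only numpy, scipy, OpenCV 4.12 (cv2) and the standard library are available. Lean on these libraries where they do the work, as an engineer would, in place of code of your own. Each camera call takes 0.05 s, during which the arm holds its last target. There are 200 camera calls.

## Working session

There is one attempt and no reset: what is moved stays moved. The work goes in short steps, Python scripts to look and compute and a tool call to move; the robot and the scene stay as the last step left them, time stands still between calls to the robot, and variables do not carry over. Pictures are saved under pics/ and viewed, at most 10 in all, crops included, and the job is handed in when it is done.

Besides the shell and the picture viewer there is one more tool, called after "Request:" by a JSON object that holds its "api" and its "payload". servo_tool: Moves the arm, as the interface text tells. Its arguments: {"type":"object","properties":{"moves":{"type":"array","items":{"type":"array"}}},"required":["moves"]}

```bash
mkdir -p pics
cat > h.py <<'E'
import numpy as np, cv2
from scipy.spatial.transform import Rotation as R
from cell import get_obs, cams, ctrl
def save(n,f): 
    im=cams.grab_frame(n); cv2.imwrite('pics/'+f,im[:,:,::-1]); return im
def proj(n,P,obs=None):
    m=cams.camera_model(n); P=np.atleast_2d(P)
    if 'world_to_cam' in m: W=np.array(m['world_to_cam'])
    else:
        o=obs or get_obs(); T=np.eye(4); T[:3,:3]=R.from_rotvec(o['orientation']).as_matrix(); T[:3,3]=o['tool_pos']
        W=np.linalg.inv(T@np.array(m['mount']))
    c=(W[:3,:3]@P.T).T+W[:3,3]; K=np.array(m['K'])
    d=m.get('dist',m.get('distortion'))
    q=np.c_[c[:,0],-c[:,1],-c[:,2]]
    if d is not None: return cv2.projectPoints(q,np.zeros(3),np.zeros(3),K,np.array(d,float))[0][:,0]
    u=(K@q.T).T; return u[:,:2]/u[:,2:]
E
python3 - <<'E'
from h import *
for n in ['scene','top']:
    save(n,n+'0.png'); print(n,{k:np.round(v,3).tolist() for k,v in cams.camera_model(n).items() if not isinstance(v,str)})
    for t in ['shaker','jog_unit','clamp_bar','guard_rim','bottle','ink_tall','drink_can','tattoo_pen','ink_cup','ink_mid','ink_short']:
        r=cams.recognise(n,t); print(t,[(np.round(x['bbox']).tolist(),round(x['p'],2)) for x in r[:2]])
o=get_obs();print(o['t'],o['tool_pos'],o['orientation'])
E
```

```text
scene {'K': [[623.362, 0.0, 309.46], [0.0, 623.362, 240.779], [0.0, 0.0, 1.0]], 'world_to_cam': [[-0.491, 0.871, 0.011, 0.242], [-0.723, -0.415, 0.553, 0.294], [0.486, 0.264, 0.833, -1.688], [0.0, 0.0, 0.0, 1.0]]}
shaker [([199.0, 215.0, 102.0, 98.0], 0.91)]
jog_unit [([291.0, 257.0, 82.0, 112.0], 0.71)]
clamp_bar [([210.0, 231.0, 30.0, 45.0], 0.8)]
guard_rim [([286.0, 249.0, 85.0, 116.0], 0.65), ([184.0, 120.0, 29.0, 51.0], 0.47)]
bottle [([229.0, 238.0, 42.0, 21.0], 0.63), ([184.0, 121.0, 30.0, 51.0], 0.56)]
ink_tall [([411.0, 278.0, 24.0, 34.0], 0.66)]
drink_can [([185.0, 120.0, 30.0, 53.0], 0.63)]
tattoo_pen [([457.0, 271.0, 34.0, 53.0], 0.78)]
ink_cup [([331.0, 224.0, 23.0, 18.0], 0.95)]
ink_mid [([168.0, 238.0, 18.0, 24.0], 0.79)]
ink_short [([393.0, 347.0, 21.0, 20.0], 0.67), ([458.0, 270.0, 34.0, 55.0], 0.53)]
top {'K': [[498.959, 0.0, 316.966], [0.0, 498.959, 242.033], [0.0, 0.0, 1.0]], 'world_to_cam': [[-0.017, -1.0, 0.012, -0.031], [0.999, -0.016, 0.038, -0.508], [-0.038, 0.013, 0.999, -1.334], [0.0, 0.0, 0.0, 1.0]]}
shaker [([316.0, 171.0, 59.0, 87.0], 0.94)]
jog_unit [([238.0, 170.0, 48.0, 81.0], 0.87)]
clamp_bar [([343.0, 175.0, 18.0, 15.0], 0.49)]
guard_rim [([236.0, 169.0, 47.0, 79.0], 0.74)]
bottle []
ink_tall [([192.0, 258.0, 23.0, 12.0], 0.75), ([158.0, 258.0, 14.0, 55.0], 0.68)]
drink_can [([436.0, 282.0, 44.0, 28.0], 0.66)]
tattoo_pen [([160.0, 263.0, 12.0, 50.0], 0.76)]
ink_cup [([284.0, 284.0, 19.0, 14.0], 0.71)]
ink_mid [([401.0, 193.0, 18.0, 13.0], 0.52)]
ink_short [([184.0, 200.0, 21.0, 16.0], 0.62)]
1.2 [0.1764595  0.49445938 0.40473765] [5.35857277e-01 3.09549893e+00 2.15840601e-04]
```

Run:
```python
import cv2
a=cv2.imread('pics/scene0.png')[110:390,150:510]; b=cv2.imread('pics/top0.png')[150:330,140:490]
cv2.imwrite('pics/a.png',cv2.resize(a,None,fx=2.1,fy=2.1,interpolation=3)); cv2.imwrite('pics/b.png',cv2.resize(b,None,fx=2.2,fy=2.2,interpolation=3))
```

```text
(no output)
```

View pics/a.png

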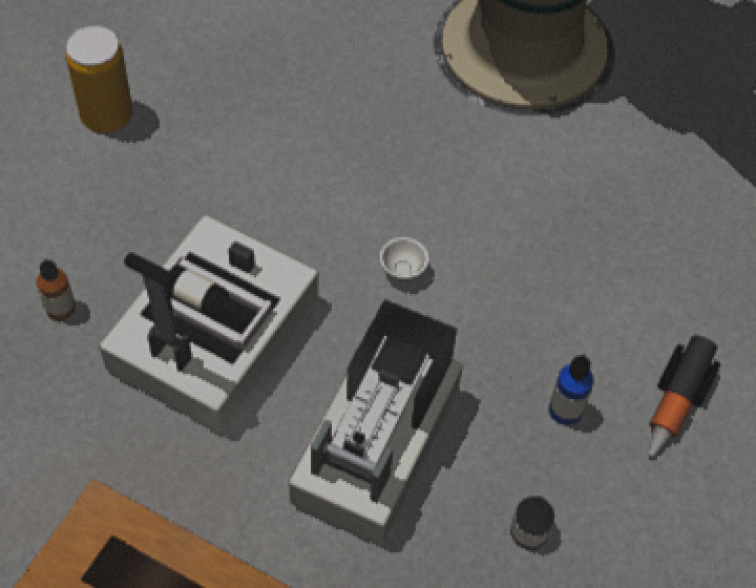

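View pics/b.png

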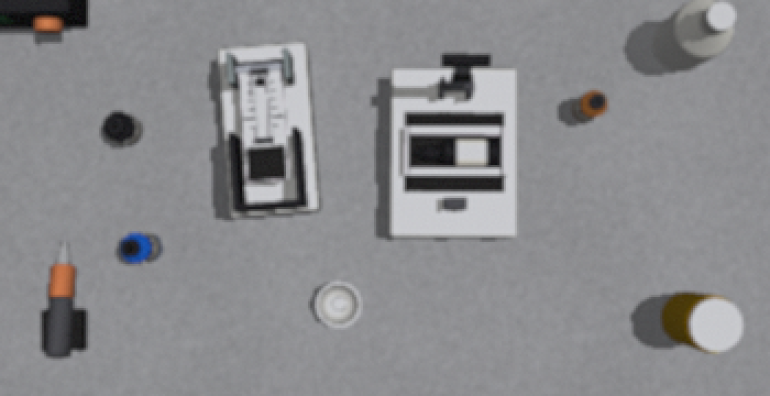

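The top view (right is −y) shows the shaker on the right with its arm about upright, and the jog box on the left with its guard towards the robot. The bowl lies in front, between the two. Next I fit both poses.

Run:
```python
from h import *
from scipy.optimize import least_squares
def fit(dx,dy,top,sc,x0):
    def body(p,P): 
        c,s=np.cos(p[2]),np.sin(p[2]); P=np.array(P,float); return np.c_[p[0]+c*P[:,0]-s*P[:,1],p[1]+s*P[:,0]+c*P[:,1],P[:,2]]
    def res(p):
        r=[]
        for n,d in (('top',top),('scene',sc)):
            r.append((proj(n,body(p,[k[0] for k in d]))-np.array([k[1] for k in d])).ravel())
        return np.concatenate(r)
    s=least_squares(res,x0,loss='soft_l1'); print(np.round(s.x,4),np.round(res(s.x),1)); return s.x,body
T=lambda u,v:(u/2.2+140,v/2.2+150)
S=lambda u,v:(u/2.1+150,v/2.1+110)
a,b,h=.1,.075,.06
s,body=fit(0,0,[((a,b,h),T(392,68)),((a,-b,h),T(517,68)),((-a,-b,h),T(517,237)),((-a,b,h),T(392,237))],
 [((-a,-b,h),S(205,216)),((-a,b,h),S(318,271)),((a,b,h),S(218,405)),((a,-b,h),S(103,347))],[.55,0,0])
b=.0525
j,_=fit(0,0,[((a,b,h),T(220,50)),((a,-b,h),T(305,43)),((-a,-b,h),T(320,208))],
 [((a,b,h),S(385,517)),((a,-b,h),S(291,487)),((-a,b,h),S(462,362))],[.55,.2,0])
# clamp bar angle
for n in ['top','scene']:
  for th in (1.4,1.5,1.6,1.7,1.75):
    print(n,th,np.round(proj(n,body(s,[(.072-.135*np.cos(th),0,.098+.135*np.sin(th))]))[0]))
  print(n,'rim',[np.round(proj(n,body(j,[(x,0,.126)]))[0]).tolist() for x in (-.1,-.07,-.05,-.03)])
print('meas bar top',T(466,60),'scene',S(150,268), 'front wall top: top',T(272,208),'scene',S(422,316))
```

```text
[ 0.5637 -0.1141 -0.0154] [-1.6  0.1 -0.9  0.1 -0.4 -0.  -1.5  0.1 -1.2 -2.2  0.  -1.2 -0.4  2.1
 -3.1 -1.3]
[0.5938 0.1042 0.0821] [-2.5  0.1 -0.9 -0.6 -0.3  0.8 -0.2  3.  -2.2 -2.9 -0.3 -1.1]
top 1.4 [351. 191.]
top 1.5 [351. 185.]
top 1.6 [351. 179.]
top 1.7 [351. 173.]
top 1.75 [351. 171.]
top rim [[262.0, 247.0], [261.0, 234.0], [261.0, 226.0], [260.0, 218.0]]
scene 1.4 [230. 227.]
scene 1.5 [226. 232.]
scene 1.6 [222. 236.]
scene 1.7 [218. 242.]
scene 1.75 [216. 245.]
scene rim [[349.0, 257.0], [344.0, 268.0], [340.0, 275.0], [336.0, 283.0]]
meas bar top (351.8181818181818, 177.27272727272728) scene (221.42857142857144, 237.61904761904762) front wall top: top (263.6363636363636, 244.54545454545453) scene (350.95238095238096, 260.4761904761905)
```

Request:
{"api": "servo_tool", "payload": {"moves": [[0,[-0.417,-0.276,-0.04],-0.342],[0,[-0.417,-0.276,-0.04],-0.342],[0,[-0.417,-0.276,-0.04],-0.342],[0,[-0.417,-0.276,-0.04],-0.342],[0,[-0.417,-0.276,-0.04],-0.342],[0,[-0.417,-0.276,-0.04],-0.342],[0,[-0.417,-0.276,-0.04],-0.342],[0,[-0.417,-0.276,-0.04],-0.342]]}}

```text
t: 2.2
tool_pos: [0.4715, 0.1, 0.4444]
orientation: [0.001, 3.141, 0.001]
ft_force: [0.9, 1.1, 0.0]
grip_width: 0.0001
gripper_force: 0.0
```

Run:
```python
from h import *
o=get_obs(); save('wrist','w1.png'); print(o['t'],o['tool_pos'],np.round(R.from_rotvec(o['orientation']).as_matrix(),3),o['ft_force'],o['grip_width'])
m=cams.camera_model('wrist'); print({k:np.round(v,3).tolist() for k,v in m.items() if not isinstance(v,str)})
np.savez('w1.npz',p=o['tool_pos'],r=o['orientation'])
def body(p,P):
    c,s=np.cos(p[2]),np.sin(p[2]); P=np.array(P,float); return np.c_[p[0]+c*P[:,0]-s*P[:,1],p[1]+s*P[:,0]+c*P[:,1],P[:,2]]
j=[.5938,.1042,.0821];s=[.5637,-.1141,-.0154]
print(np.round(proj('wrist',body(j,[(-.1,.0525,.06),(-.1,-.0525,.06),(.1,-.0525,.06),(-.049,0,.126),(-.092,.032,.126),(-.092,-.032,.126)]),o)))
print(np.round(proj('wrist',body(s,[(-.1,.075,.06),(-.1,-.075,.06),(.1,.075,.06),(.065,0,.233)]),o)))
```

```text
2.2 [0.47152796 0.10003854 0.44436561] [[-1.     0.001  0.001]
 [ 0.001  1.     0.   ]
 [-0.001  0.    -1.   ]] [0.89054458 1.07903453 0.04285849] 9.260926098535673e-05
{'K': [[346.824, 0.0, 319.176], [0.0, 346.824, 245.64], [0.0, 0.0, 1.0]], 'mount': [[0.001, 0.954, 0.3, 0.077], [1.0, -0.001, 0.001, 0.001], [0.001, 0.3, -0.954, 0.03], [0.0, 0.0, 0.0, 1.0]]}
[[364. 231.]
 [266. 239.]
 [286. 393.]
 [319. 307.]
 [351. 261.]
 [279. 267.]]
[[186. 208.]
 [ 40. 206.]
 [202. 371.]
 [ 12. 486.]]
```

View pics/w1.png

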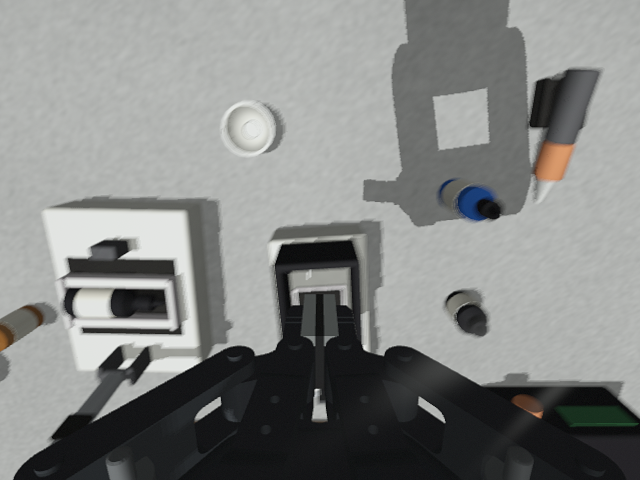

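The wrist view shows the shaker's front deck corners at (188,211) and (43,210), close to the prediction. The jog guard's front wall is at about v 263, u 279–354. The clamp bar shows near (70,427), which doesn't match, so I'll check it.

```bash
cat >> h.py <<'E'
def body(p,P):
    c,s=np.cos(p[2]),np.sin(p[2]); P=np.array(P,float); return np.c_[p[0]+c*P[:,0]-s*P[:,1],p[1]+s*P[:,0]+c*P[:,1],P[:,2]]
J=[.5938,.1042,.0821];S=[.5637,-.1141,-.0154]
E
python3 - <<'E'
from h import *
for th in (1.2,1.3,1.4,1.5,1.6,1.7):
  b=body(S,[(.072-.135*np.cos(th),y,.098+.135*np.sin(th)) for y in (.025,0,-.025)])
  print(th,np.round(b[1],3),[np.round(proj(n,b)).tolist() for n in ('wrist','top','scene')])
print(np.round(proj('wrist',body(S,[(.072,0,.098),(.1,.075,.06),(.1,-.075,.06)]))))
print(cams.recognise('wrist','clamp_bar'),cams.recognise('wrist','guard_rim'))
E
```

```text
1.2 [ 0.587 -0.114  0.224] [[[53.0, 426.0], [17.0, 425.0], [-19.0, 425.0]], [[340.0, 203.0], [350.0, 203.0], [361.0, 203.0]], [[248.0, 225.0], [238.0, 220.0], [227.0, 215.0]]]
1.3 [ 0.6   -0.115  0.228] [[[53.0, 445.0], [17.0, 445.0], [-19.0, 445.0]], [[340.0, 197.0], [351.0, 197.0], [362.0, 197.0]], [[245.0, 229.0], [234.0, 223.0], [224.0, 218.0]]]
1.4 [ 0.613 -0.115  0.231] [[[54.0, 464.0], [18.0, 463.0], [-18.0, 463.0]], [[340.0, 191.0], [351.0, 191.0], [362.0, 191.0]], [[241.0, 233.0], [230.0, 227.0], [220.0, 222.0]]]
1.5 [ 0.626 -0.115  0.233] [[[57.0, 480.0], [21.0, 480.0], [-15.0, 480.0]], [[340.0, 185.0], [351.0, 185.0], [362.0, 185.0]], [[237.0, 237.0], [226.0, 232.0], [216.0, 226.0]]]
1.6 [ 0.64  -0.115  0.233] [[[60.0, 495.0], [25.0, 495.0], [-10.0, 494.0]], [[340.0, 179.0], [351.0, 179.0], [362.0, 179.0]], [[233.0, 242.0], [222.0, 236.0], [212.0, 231.0]]]
1.7 [ 0.653 -0.115  0.232] [[[65.0, 507.0], [31.0, 507.0], [-3.0, 506.0]], [[340.0, 173.0], [351.0, 173.0], [362.0, 173.0]], [[229.0, 247.0], [218.0, 242.0], [208.0, 236.0]]]
[[126. 369.]
 [208. 369.]
 [ 84. 368.]]
[{'bbox': [52.5, 366.4, 89.3, 76.0], 'p': 0.67}] [{'bbox': [271.3, 221.9, 98.3, 180.7], 'p': 0.73}, {'bbox': [2.0, 303.1, 44.8, 47.5], 'p': 0.61}]
```

Request:
{"api": "servo_tool", "payload": {"moves": [[0,[-0.223,-0.215,0],0],[0,[-0.223,-0.215,0],0],[0,[-0.223,-0.215,0],0],[0,[-0.223,-0.215,0],0],[0,[-0.223,-0.215,0],0],[0,[-0.223,-0.215,0.056],0],[0,[-0.223,-0.215,0.056],0]]}}

```text
t: 3.22
tool_pos: [0.6938, -0.1121, 0.3798]
orientation: [0.0, -3.127, -0.006]
ft_force: [-0.3, -0.1, 0.2]
grip_width: 0.0
gripper_force: 0.0
```

Run:
```python
from h import *
import cv2
save('scene','s2.png');save('top','t2.png')
a=cv2.imread('pics/s2.png')[130:330,150:350]; b=cv2.imread('pics/t2.png')[120:280,270:470]
cv2.imwrite('pics/c2.png',np.hstack([cv2.resize(a,(400,400),interpolation=3),cv2.resize(b,(400,320),interpolation=3)[:320].repeat(1,0) if 0 else cv2.copyMakeBorder(cv2.resize(b,(400,320),interpolation=3),0,80,0,0,0)]))
o=get_obs();print(o['t'],o['tool_pos'],o['ft_force'])
```

```text
3.325 [ 0.69326268 -0.11166933  0.38920421] [0.18000086 0.25820275 1.47108837]
```

View pics/c2.png

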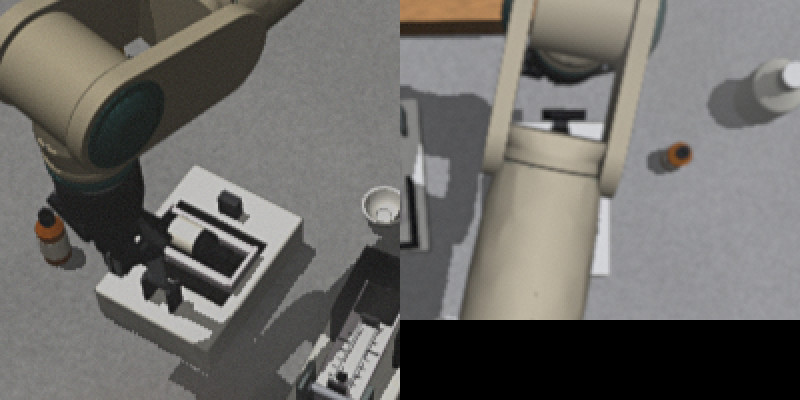

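Request:
{"api": "servo_tool", "payload": {"moves": [[0,[0.032,0,0],0],[0,[0.061,0,0],0],[0,[0.089,0,0],0],[0,[0.107,0,0.005],0],[0,[0.124,0,0.013],0],[0,[0.138,0,0.026],0],[0,[0.151,0,0.04],0],[0,[0.151,0,0.04],0]]}}

```text
t: 4.32
tool_pos: [0.5419, -0.1122, 0.3514]
orientation: [-0.0, 3.137, -0.002]
ft_force: [0.8, 0.0, 0.1]
grip_width: 0.0005
gripper_force: 0.0
```

Request:
{"api": "servo_tool", "payload": {"moves": [[0,[0.008,0,0.018],0],[0,[0.016,0,0.037],0],[0,[0.019,0,0.05],0],[0,[0.021,0,0.06],0],[0,[0.021,0,0.066],0],[0,[0.021,0,0.07],0],[0,[0.021,0,0.07],0]]}}

```text
t: 5.2
tool_pos: [0.5217, -0.1131, 0.2778]
orientation: [0.001, 3.142, 0.0]
ft_force: [-0.7, -0.0, 0.2]
grip_width: 0.0002
gripper_force: 0.0
```

Run:
```python
from h import *
save('scene','s3.png'); save('wrist','w3.png')
a=cv2.imread('pics/s3.png')[170:340,170:310]; b=cv2.imread('pics/w3.png')
cv2.imwrite('pics/c3.png',np.hstack([cv2.resize(a,(330,400),interpolation=3),cv2.resize(b,(460,400))]))
o=get_obs();print(o['t'],o['tool_pos'],o['ft_force'])
```

```text
5.3 [ 0.52166935 -0.11314383  0.27799984] [0.29811531 0.05033559 0.58675317]
```

View pics/c3.png

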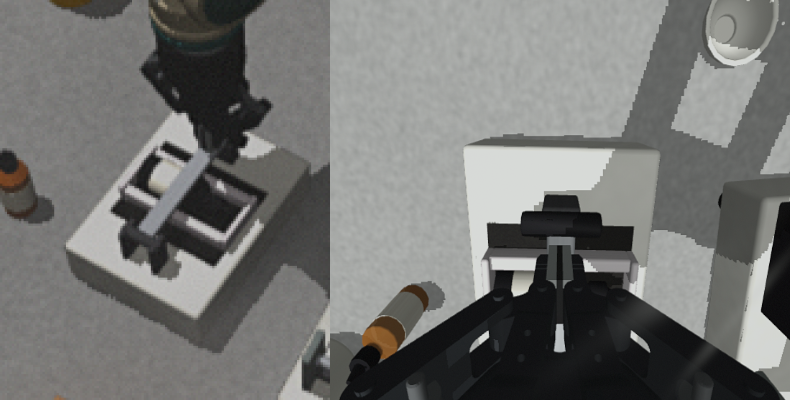

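The clamp arm lies over the bottle, almost level, with the fingertips on it just behind the bar. Next I press it to the stop.

Request:
{"api": "servo_tool", "payload": {"moves": [[0,[0,0,0.002],0],[0,[0,0,0.004],0],[0,[0,0,0.005],0]]}}

```text
t: 5.68
tool_pos: [0.5217, -0.1131, 0.2751]
orientation: [0.001, 3.14, -0.001]
ft_force: [-8.9, 1.9, 17.9]
grip_width: -0.0004
gripper_force: 8.7
```

Request:
{"api": "servo_tool", "payload": {"moves": [[0,[0,0,-0.04],0],[0,[0,0,-0.1],0],[0,[0.02,0.06,-0.1],0],[0,[0.03,0.12,-0.1],0],[0,[0.03,0.15,-0.1],0],[0,[0.03,0.15,-0.1],0],[0,[0.03,0.15,-0.1],0]]}}

```text
t: 6.55
tool_pos: [0.4918, 0.0365, 0.3728]
orientation: [-0.002, -3.141, 0.0]
ft_force: [-0.1, 0.3, 0.1]
grip_width: 0.0001
gripper_force: 0.0
```

Run:
```python
from h import *
o=get_obs(); im=save('wrist','w4.png'); print(o['t'],o['tool_pos'],o['orientation'],o['ft_force'])
G=[(-.049,0,.126),(-.092,.032,.126),(-.092,-.032,.126),(-.1,.0525,.06),(-.1,-.0525,.06),(.1,.0525,.06),(.1,-.0525,.06)]
print(np.round(proj('wrist',body(J,G),o)))
print(np.round(proj('wrist',body(S,[(-.063,.025,.098),(-.063,-.025,.098)]),o)))
```

```text
6.55 [0.49175452 0.03647694 0.37282364] [-1.51355506e-03 -3.14149200e+00  4.67764730e-04] [-0.11065318  0.26563164  0.14855884]
[[408. 329.]
 [456. 270.]
 [360. 277.]
 [451. 230.]
 [327. 240.]
 [445. 420.]
 [342. 427.]]
[[152. 258.]
 [ 85. 257.]]
```

View pics/w4.png

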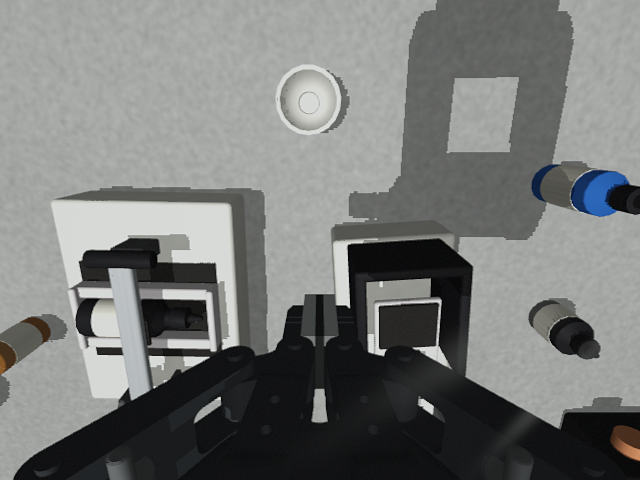

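The clamp is shut: its bar lies at (82–158, 257), as predicted. The guard wall's inner front edge is at about v 273, and the black pad's centre is at about (409,326).

Run:
```python
from h import *
from scipy.optimize import fsolve
o=get_obs()
print('rim est',body(J,[(-.049,0,.126)]))
for z in (.105,.112,.12,.126):
    f=lambda px:np.round(fsolve(lambda q:proj('wrist',[(q[0],q[1],z)],o)[0]-px,[.5,.1]),4)
    print(z,f((409,326)),'padL/R',f((379,326))[1],f((439,324))[1],'front wall',f((365,280)),f((461,268)),'padfront/back',f((409,303))[0],f((411,348))[0])
```

```text
rim est [[0.54496505 0.10018162 0.126     ]]
0.105 [0.5546 0.1063] padL/R 0.0831 0.1294 front wall [0.516  0.0707] [0.5065 0.1408] padfront/back 0.5349 0.5743
0.112 [0.5505 0.1043] padL/R 0.0817 0.1267 front wall [0.513  0.0697] [0.5038 0.1377] padfront/back 0.5313 0.5696
0.12 [0.5457 0.102 ] padL/R 0.0802 0.1236 front wall [0.5096 0.0686] [0.5007 0.1342] padfront/back 0.5273 0.5642
0.126 [0.5422 0.1002] padL/R 0.079 0.1212 front wall [0.507  0.0678] [0.4984 0.1316] padfront/back 0.5242 0.5602
```

Request:
{"api": "servo_tool", "payload": {"moves": [[0,[-0.035,0.042,0],0],[0,[-0.055,0.0665,0],0],[0,[-0.055,0.0665,0.03],0],[0,[-0.055,0.0665,0.06],0],[0,[-0.055,0.0665,0.067],0],[0,[-0.055,0.0665,0.067],0]]}}

```text
t: 7.35
tool_pos: [0.547, 0.1027, 0.3063]
orientation: [0.003, 3.142, 0.0]
ft_force: [-0.0, 0.0, 0.9]
grip_width: 0.0003
gripper_force: 0.0
```

Run:
```python
from h import *
o=get_obs(); save('wrist','w5.png'); print(o['t'],o['tool_pos'],o['ft_force'],ctrl.tip_extent)
cv2.imwrite('pics/c5.png',cv2.imread('pics/w5.png')[150:450,170:470])
```

```text
7.35 [0.54697749 0.10272414 0.30630226] [-0.02862625  0.03352745  0.89091288] 0.1734
```

View pics/c5.png

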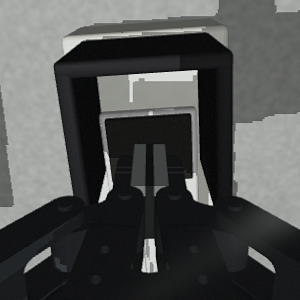

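Request:
{"api": "servo_tool", "payload": {"moves": [[0,[0,0,0.003],0],[0,[0,0,0.006],0],[0,[0,0,0.007],0],[0,[0,0,0.007],0],[0,[0,0,0.007],0]]}}

```text
t: 8.02
tool_pos: [0.5467, 0.1035, 0.299]
orientation: [0.001, 3.141, 0.0]
ft_force: [0.1, 0.1, -0.6]
grip_width: 0.0
gripper_force: 0.0
```

Request:
{"api": "servo_tool", "payload": {"moves": [[0,[0,0,0.002],0],[0,[0,0,0.004],0],[0,[0,0,0.004],0],[0,[0,0,0.004],0]]}}

```text
t: 8.52
tool_pos: [0.5467, 0.1034, 0.2949]
orientation: [-0.001, -3.142, -0.0]
ft_force: [0.1, 0.1, -0.1]
grip_width: 0.0002
gripper_force: 0.0
```

Request:
{"api": "servo_tool", "payload": {"moves": [[0,[0,0,0.002],0],[0,[0,0,0.003],0],[0,[0,0,0.003],0],[0,[0,0,0.003],0]]}}

```text
t: 9.02
tool_pos: [0.5467, 0.1034, 0.292]
orientation: [0.001, 3.141, 0.0]
ft_force: [0.0, 0.4, -0.8]
grip_width: -0.0001
gripper_force: 0.0
```

Request:
{"api": "servo_tool", "payload": {"moves": [[0,[0,0,0.002],0],[0,[0,0,0.002],0],[0,[0,0,0.002],0]]}}

```text
t: 9.4
tool_pos: [0.5467, 0.1034, 0.2899]
orientation: [0.001, 3.142, 0.0]
ft_force: [0.1, -1.0, -0.0]
grip_width: 0.0002
gripper_force: 0.0
```

Request:
{"api": "servo_tool", "payload": {"moves": [[0,[0,0,0.002],0],[0,[0,0,0.002],0],[0,[0,0,0.002],0]]}}

```text
t: 9.78
tool_pos: [0.5467, 0.1034, 0.2879]
orientation: [-0.001, -3.142, -0.0]
ft_force: [-0.6, -0.0, 0.4]
grip_width: -0.0004
gripper_force: 0.0
```

Request:
{"api": "servo_tool", "payload": {"moves": [[0,[0,0,0.002],0],[0,[0,0,0.002],0],[0,[0,0,0.002],0]]}}

```text
t: 10.15
tool_pos: [0.5468, 0.1034, 0.2862]
orientation: [0.001, 3.141, 0.0]
ft_force: [-0.7, -0.5, 0.8]
grip_width: -0.0001
gripper_force: 0.8
```

Request:
{"api": "servo_tool", "payload": {"moves": [[0,[0,0,0.001],0],[0,[0,0,0.001],0]]}}

```text
t: 10.4
tool_pos: [0.5467, 0.1034, 0.285]
orientation: [0.001, 3.142, 0.0]
ft_force: [0.8, -0.8, 1.5]
grip_width: 0.0001
gripper_force: 1.1
```

Request:
{"api": "servo_tool", "payload": {"moves": [[0,[0,0,0.001],0],[0,[0,0,0.001],0]]}}

```text
t: 10.65
tool_pos: [0.5467, 0.1034, 0.2839]
orientation: [-0.001, -3.141, -0.0]
ft_force: [-1.3, -0.1, 1.6]
grip_width: -0.0001
gripper_force: 1.2
```

Request:
{"api": "servo_tool", "payload": {"moves": [[0,[0,0,0.001],0],[0,[0,0,0.001],0]]}}

```text
t: 10.9
tool_pos: [0.5467, 0.1034, 0.2829]
orientation: [-0.001, -3.141, -0.0]
ft_force: [-1.2, -0.3, 2.6]
grip_width: -0.0001
gripper_force: 1.3
```

Request:
{"api": "servo_tool", "payload": {"moves": [[0,[0,0,0.005],0],[0,[0,0,0.0105],0],[0,[0,0,0.0105],0]]}}

```text
t: 11.28
tool_pos: [0.5467, 0.1034, 0.2722]
orientation: [-0.001, -3.141, -0.0]
ft_force: [-2.8, -0.0, 5.5]
grip_width: -0.0002
gripper_force: 3.0
```

Request:
{"api": "servo_tool", "payload": {"moves": [[0,[0,0,0.001],0],[0,[0,0,0.001],0]]}}

```text
t: 11.52
tool_pos: [0.5467, 0.1034, 0.2716]
orientation: [0.001, 3.142, 0.0]
ft_force: [-2.5, -0.2, 6.0]
grip_width: 0.0002
gripper_force: 3.1
```

Request:
{"api": "servo_tool", "payload": {"moves": [[0,[0,0,0.0006],0],[0,[0,0,0.0006],0]]}}

```text
t: 11.78
tool_pos: [0.5467, 0.1034, 0.271]
orientation: [0.001, 3.142, 0.0]
ft_force: [-3.9, -0.2, 6.3]
grip_width: 0.0
gripper_force: 3.2
```

Request:
{"api": "servo_tool", "payload": {"moves": [[0,[0,0,0.0007],0],[0,[0,0,0.0007],0]]}}

```text
t: 12.02
tool_pos: [0.5467, 0.1035, 0.2704]
orientation: [0.001, 3.141, 0.0]
ft_force: [-3.8, 1.2, 6.7]
grip_width: 0.0002
gripper_force: 3.3
```

Request:
{"api": "servo_tool", "payload": {"moves": [[0,[0,0,0.0008],0],[0,[0,0,0.0008],0]]}}

```text
t: 12.28
tool_pos: [0.5467, 0.1034, 0.2696]
orientation: [0.001, 3.141, 0.0]
ft_force: [-3.3, -0.4, 6.0]
grip_width: -0.0002
gripper_force: 3.4
```

Request:
{"api": "servo_tool", "payload": {"moves": [[0,[0,0,0.0008],0],[0,[0,0,0.0008],0]]}}

```text
t: 12.52
tool_pos: [0.5467, 0.1034, 0.2689]
orientation: [0.001, 3.141, 0.0]
ft_force: [-4.3, 0.1, 7.6]
grip_width: 0.0001
gripper_force: 3.5
```

Request:
{"api": "servo_tool", "payload": {"moves": [[0,[0,0,0.001],0],[0,[0,0,0.001],0]]}}

```text
t: 12.78
tool_pos: [0.5467, 0.1034, 0.2682]
orientation: [0.001, 3.141, 0.0]
ft_force: [-4.3, 1.2, 8.8]
grip_width: 0.0002
gripper_force: 4.6
```

Run:
```python
from h import *
o=get_obs(); save('top','t6.png');save('scene','s6.png'); print(o['t'],o['tool_pos'],o['ft_force'],o['gripper_force'])
j=[.5938,.1042,.0821]
A=cv2.imread('pics/s6.png')[240:380,270:390];B=cv2.imread('pics/t6.png')[160:260,220:300]; C=cv2.imread('pics/scene0.png')[240:380,270:390]
cv2.imwrite('pics/c6.png',np.hstack([cv2.resize(C,(360,420),interpolation=3),cv2.resize(A,(360,420),interpolation=3)]))
```

```text
12.775 [0.54672736 0.10344979 0.26821623] [-4.34480368  1.18116867  8.83628128] 4.6206349320709705
```

View pics/c6.png

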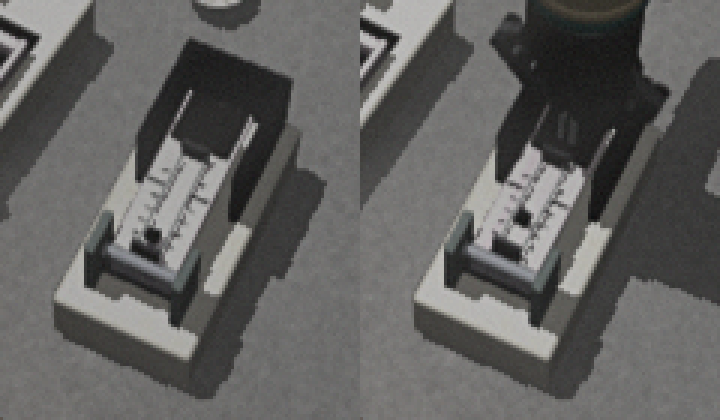

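The force has now jumped, so the key is at its stop, and the bead is moving towards the nose. I hold 1 s and measure again.

Request:
{"api": "servo_tool", "payload": {"moves": [[0,[0,0,0.0003],0],[0,[0,0,0.0003],0],[0,[0,0,0.0003],0],[0,[0,0,0.0003],0],[0,[0,0,0.0003],0],[0,[0,0,0.0003],0],[0,[0,0,0.0003],0],[0,[0,0,0.0003],0]]}}

```text
t: 13.88
tool_pos: [0.5467, 0.1034, 0.2681]
orientation: [0.001, 3.141, 0.0]
ft_force: [-4.6, -0.5, 9.2]
grip_width: -0.0
gripper_force: 4.9
```

Run:
```python
from h import *
o=get_obs(); save('scene','s7.png'); print(o['t'],o['ft_force'],o['gripper_force'])
f=lambda n:cv2.resize(cv2.imread(f'pics/{n}.png')[282:332,305:350],(360,400),interpolation=3)
cv2.imwrite('pics/c7.png',np.hstack([f('s6'),f('s7')]))
print(np.round(proj('scene',body(J,[(x,0,.11) for x in (.06,.05,.04,.03,.02,.01,0,-.01)])),1).tolist())
d=cv2.imread('pics/s7.png',0).astype(int)-cv2.imread('pics/s6.png',0)
d=d[282:332,305:350]
for s in (1,-1):
    i=np.argwhere(s*d>35); print(s,len(i),np.round(i.mean(0),1)[::-1]+[305,282] if len(i) else '')
```

```text
13.875 [-4.58076759 -0.54029015  9.20130922] 4.911484038457274
[[318.1, 322.0], [320.1, 317.9], [322.2, 313.9], [324.2, 309.9], [326.2, 305.9], [328.2, 301.9], [330.1, 298.0], [332.1, 294.1]]
1 35 [324.2 312.4]
-1 31 [326.9 308. ]
```

View pics/c7.png

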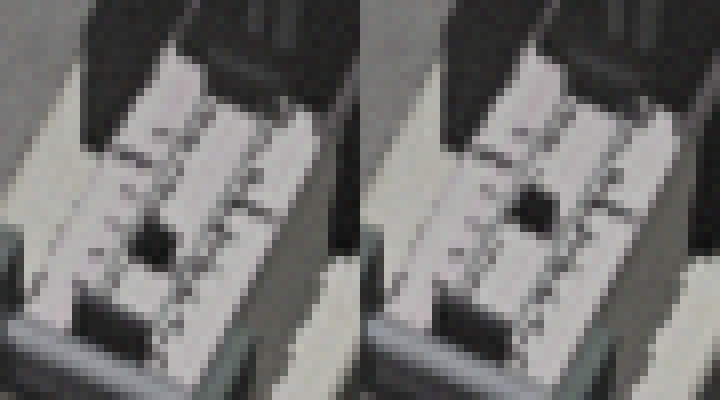

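Request:
{"api": "servo_tool", "payload": {"moves": [[0,[0,0,0],0],[0,[0,0,0],0],[0,[0,0,0],0],[0,[0,0,0],0]]}}

```text
t: 14.42
tool_pos: [0.5467, 0.1034, 0.2681]
orientation: [0.001, 3.141, 0.0]
ft_force: [-5.4, -1.8, 9.7]
grip_width: -0.0
gripper_force: 4.9
```

Run:
```python
from h import *
o=get_obs(); save('scene','s8.png'); print(o['t'],o['ft_force'],o['gripper_force'])
for n in ('s6','s7','s8'):
    g=cv2.imread(f'pics/{n}.png',0)[296:317,318:334].astype(float)
    h=cv2.GaussianBlur(g,(0,0),1.5); w=np.unravel_index(h.argmin(),h.shape)
    y,x=np.mgrid[:g.shape[0],:g.shape[1]]; k=np.clip(110-g,0,None)*(np.hypot(x-w[1],y-w[0])<4)
    print(n,(k*x).sum()/k.sum()+318,(k*y).sum()/k.sum()+296)
```

```text
14.425 [-5.38006899 -1.76327179  9.67617811] 4.908666517585516
s6 323.766279656739 312.2710752145381
s7 326.3043010752688 307.9989247311828
s8 327.7228050800663 305.6918829376035
```

Run:
```python
from h import *
P={}
for n,r in (('scene0',(312,324,315,326)),('s6',0),('s7',0),('s8',0)):
    y0,y1,x0,x1=r or (296,317,318,334)
    g=cv2.imread(f'pics/{n}.png',0)[y0:y1,x0:x1].astype(float)
    if not r:
        h=cv2.GaussianBlur(g,(0,0),1.5); w=np.unravel_index(h.argmin(),h.shape)
        y,x=np.mgrid[:g.shape[0],:g.shape[1]]; k=np.clip(110-g,0,None)*(np.hypot(x-w[1],y-w[0])<4); P[n]=((k*x).sum()/k.sum()+x0,(k*y).sum()/k.sum()+y0)
    else: print(g.astype(int)); P[n]=(152/3+270-.5,240/3+240-.5)
print(P)
from scipy.optimize import least_squares
# key line: hinge (.062,zh), bead at r along key, h above; angles: up a0, down a0-.135 
for a0,zh,h in ((0,.105,.01),(.05,.1,.012),(.135,.095,.012),(.07,.1,.02)):
    def pt(r,a): return body(J,[(.062-r*np.cos(a)+h*np.sin(a),0,zh+r*np.sin(a)+h*np.cos(a))])
    out=[]
    for n in P:
        a=a0-(0 if n=='scene0' else .135)
        s=least_squares(lambda q:(proj('scene',pt(q[0],a))[0]+[q[1],0]-P[n]),[.02,0]); out.append(s.x[0]*1000)
    # long mark on key surface h lower
    print(a0,zh,h,np.round(out,1),'travel',np.round(np.array(out[1:])-out[0],1))
```

```text
[[167 123 141 167 152 137 170 176 170 168 171]
 [170 146 131 138 125 158 126 172 171 170 174]
 [171 172 163 141 136 165 105 172 174 172 172]
 [171 179 172 124 103 104 127 177 175 174 176]
 [143 176 151  98  50  39  73  99 125 175 176]
 [ 94 141 122  63  27  27  30  29  73 176 174]
 [144 140 133  45  25  28  25  21  61 180 166]
 [115 119 165  70  29  29  28  29  67 134 118]
 [ 63  70 118 122  64  33  25  40  86 113 113]
 [ 37  49  63  94  60  53  55  77 103 102 109]
 [ 25  32  43  54  56  53  63  88  95 116  98]
 [ 29  22  28  37  42  45  58  60  79 145 106]]
{'scene0': (320.1666666666667, 319.5), 's6': (np.float64(323.766279656739), np.float64(312.2710752145381)), 's7': (np.float64(326.3043010752688), np.float64(307.9989247311828)), 's8': (np.float64(327.7228050800663), np.float64(305.6918829376035))}
0 0.105 0.01 [ 5.4 23.9 35.6 42. ] travel [18.5 30.2 36.6]
0.05 0.1 0.012 [ 7.4 25.2 36.5 42.6] travel [17.7 29.  35.2]
0.135 0.095 0.012 [10.7 27.7 38.4 44.2] travel [17.  27.7 33.5]
0.07 0.1 0.02 [ 3.9 19.9 30.9 36.9] travel [15.9 27.  33. ]
```

Request:
{"api": "servo_tool", "payload": {"moves": [[0,[0,0,0],0],[0,[0,0,0],0],[0,[0,0,0],0],[0,[0,0,0],0],[0,[0,0,-0.04],0],[0,[0,0,-0.1],0],[0,[0,0,-0.13],0],[0,[0,0,-0.13],0]]}}

```text
t: 15.48
tool_pos: [0.547, 0.1034, 0.3996]
orientation: [0.001, 3.136, 0.001]
ft_force: [0.1, -0.4, -1.4]
grip_width: -0.0001
gripper_force: 0.0
```

Run:
```python
from h import *
o=get_obs(); print(o['t'],o['tool_pos'],o['ft_force'],np.abs(o['joint_velocities']).max())
save('wrist','w9.png')
print(np.round(proj('wrist',body(S,[(-.063,.025,.098),(-.063,-.025,.098)])),0).tolist(), cams.recognise('wrist','clamp_bar')[:1])
save('scene','s9.png')
f=lambda n:cv2.resize(cv2.imread(f'pics/{n}.png')[200:350,190:390],(533,400),interpolation=3)
cv2.imwrite('pics/c9.png',f('s9'))
```

```text
15.475 [0.54696462 0.10340263 0.39960996] [ 0.11299671 -0.44955023 -1.38099999] 0.0737804190597803
[[69.0, 179.0], [3.0, 178.0]] [{'bbox': [0.0, 169.0, 101.9, 171.7], 'p': 0.86}]
```

View pics/c9.png

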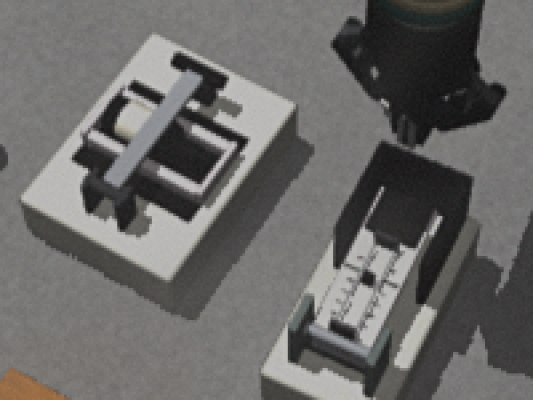

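```bash
python3 -c "
from h import *
print(ctrl.sign_off())"
```

```text
the job is handed in; nothing more can be done
None
```

I swung the clamp fully down over the bottle, then held the jog key at its stop until I judged the bead to be at the long mark (about 40 mm by my estimate, give or take 2 mm). Peak reading while pressing was about 11 N; I then let go and handed in with the arm clear. My pictures showed no other item disturbed.

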